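# Fit the crank to the sloping spice mill

## Task

Lift the loose crank out of its wooden rest block and fit it to the red spice mill: put its splined end into the sloping socket, turn it until the teeth mesh, and push it fully home so that its flange sits flush on the socket rim, then let go. Leave the two vials, the mesh basket and the cooking spoon where they are.

Things in the scene. Friction and masses are not known exactly. Their poses are not given: they have to be found in the camera images.
- crank: loose steel mill crank, about 0.3 kg. Origin: centre of the underside of its round flange (58 mm diameter, 6 mm thick); z is the turning axis, pointing away from the spline. At the start it stands upright in the rest block, flange on the block's top. A flat arm (14 mm wide, z 3 to 10 mm) runs along +x to the knob; at the start it points away from the robot, within about 55 degrees.
- crank_grip (a point): centre of the crank's black grip block, on the axis 26 mm above the crank's origin. The block is 40 mm long (crank x), 22 mm wide (crank y) and 40 mm high, from the flange's top (z 6 mm) to z 46 mm: pinch it across y. Axes as the crank's.
- crank_knob (a point): foot of the crank's upright wooden knob (20 mm diameter, 30 mm high), at x 75 mm, z 10 mm of the crank.
- crank_tip (a point): lower tip of the crank's splined end, 28 mm under the crank's origin. From the flange down: six straight ribs 6 mm wide, radius 11.5 to 20 mm, z 0 to -16 mm, every 60 degrees with one on the crank's +x; then a cone from radius 11 mm (z -16) to 5 mm (z -28, this tip).
- mill_head: fixed aluminium socket of the mill. Origin: centre of its rim, 149 mm above the work surface; z points out of the socket along its axis, leaning 28 degrees from vertical towards the mill's -x; x up the slope, y level. Outer diameter 62, inner 46, depth 33 mm. Fully home, the crank's origin lies here, z axes in line, in any of six turns; the crank's arm clears the mill all round.
- socket_teeth (a point): on the socket's axis, 2 mm below the rim: level of the tops of six inward brass teeth, 5 mm wide, in to radius 13.5 mm, 18 mm deep, every 60 degrees. They belong to a stiff drive shaft (1 N m to turn); its angle differs each time and NO pose here tells it. Ribs on teeth, the flange stops 14 mm above the rim; turned right (about 5 degrees of play either way) the crank goes in.
- mill: the fixed mill as a whole: red body on a 150 x 130 mm dark base, steel hopper (68 mm across, 124 mm high) at its +x side, small drawer at -x. Origin: the underside (on the tray), straight below the socket's rim centre; x points away from the socket's lean.
- rest: fixed wooden rest block 75 x 75 x 45 mm with a 46 mm upright round hole through it, in which the crank stands. Origin: centre of its underside, on the tray.
- tray: fixed beech pull-out tray, 620 x 960 x 14 mm, on which all the rest stands (its top is 14 mm above the work surface). Origin: centre of its underside.
- vial_a: bystander: closed amber glass vial, 36 mm diameter, 80 mm high. Origin: centre of its underside.
- vial_b: bystander: closed green glass vial, 36 mm diameter, 80 mm high. Origin: centre of its underside.
- basket: bystander: steel mesh basket 110 x 150 x 70 mm filled with six closed vials that stand to 86 mm. Origin: centre of its underside.
- spoon: bystander: cooking spoon 260 mm long with wooden handle, lying along its x. Origin: the underside, at its middle.

How it is judged:
At the end, for the whole second after the job is handed in: The crank is meshed and fully home in the mill's socket: its flange underside within 3.5 mm of the rim along the axis, its centre within 6 mm of the socket's, its axis within 7 degrees of the socket's axis, at rest and released (z of crank in the frame of mill_head below 0.0035 m and distance between crank and mill_head below 0.006 m and angle between the z axis of crank and the z axis of mill_head, either way round below 0.12 rad and linear speed of crank below 0.02 m/s and contact force between crank and the fingers below 0.1 N); the robot touches nothing.
It fails at once if a vial, the basket or the spoon was shifted by more than 30 mm (distance of any of vial_a, vial_b, basket, spoon from where it was at the start of the episode above 0.03 m).
It fails at once if a vial was tipped over (angle between any of vial_a, vial_b's own z axis and vertical above 0.6 rad).
It also fails if it takes over 61 s, if anything falls off the work surface, if the arm or the gripper's body presses on something with over 40 N, if the wrist force passes 120 N, or if a joint passes its speed limit or range.

## Robot

A 7-joint arm with a two-finger parallel gripper is mounted at the origin on the work surface. World frame = base frame: x ahead of the robot, y to its left, z up, the work surface at z = 0. Lengths are in m, angles in rad, forces in N, time in s.
With the tool pointing down it reaches from about 0.35 to 0.9 m from the base axis. Payload 7.2 kg.
Tool frame: the origin (TCP) lies midway between the tips of the shut fingers; the grasp point (between the pads) lies 19 mm behind it; z points along the fingers, y is the direction in which the jaws open and shut (so a half turn about z gives the same grasp; the last joint's range is limited). The gripper opens to 88 mm and grips with 3 to 60 N. Pads are 20 mm wide; open, the fingers measure 115 mm over their backs; the gripper's body (75 mm by 178 mm) begins 61 mm behind the grasp point.
Start: joints at [1.163, 0.411, -0.013, 1.596, 0.006, 1.134, -0.082], TCP at [0.208, -0.589, 0.223] pointing down, gripper open.
Joint ranges: [-2.95, 2.95], [-0.29, 1.99], [-1.47, 1.44], [0.14, 2.54], [-1.03, 4.17], [0.13, 1.85], [-2.86, 2.86]. Speed limits (rad/s): [2.39, 2.39, 3.01, 3.01, 3.14, 3.14, 3.14].

## Interface

Orientations are given as a unit quaternion [w, x, y, z].
In Python, from plant import telemetry, snapshot, camera_model, order, spot_in gives the robot as it stands. The module is installed in compiled form; this text tells all that it offers.
- The arm moves only by the tool jog_arm, never from a script. Its argument "steps" is a list of rows, each an object with "slide": the shift along the tool's x, y, z in m, a list of three; "roll": the turn about the tool's z in degrees; "gripper": the closure in counts, from 0 (fully open) to 255 (shut). In form: [{"slide": [tx, ty, tz], "roll": roll, "gripper": gripper}, ...]. A call has 1 to 12 rows; each row shifts and turns the commanded pose from where the row before left it, along the tool's axes as they then stand; what a row does not reach is not made up. A row lasts 1/12 s, in which the tool goes at most 41.7 mm and 7.16 degrees, less where a joint would pass 70% of its speed; a pose out of reach is approached as far as the arm can. A call with a gripper value outside its range is refused whole. The fingers move at their own pace and stop on an object; "squeeze" is the grip in N (left out, the last holds). Time passes only in rows, so rows that do not move let the fingers close. It gives the time, the measured TCP pose, the force and the opening at its end, in the units of the state.
- telemetry.observe(): the state, without advancing time (a new reading comes with each control period).
- snapshot(name): name is "side" or "top"; returns the picture (480x640x3 uint8, red, green, blue); there is no depth.
- camera_model(name): a dict with "fx", "fy", "cx", "cy" (pixels), "T" (4x4, takes a point from camera to world coordinates). Camera axes: x right, y up, looking along -z (the intrinsics and any distortion apply to the point x, -y, -z); pixel columns grow to the right and rows downward; lengths in m; the calibration is good to about 2 mm. A picture is of the moment at which its call begins. camera_model takes no time and is no camera call.
- order.job_done(): hands the job in, once; it reports no verdict.
Trained networks look in the newest picture that a camera, given by its name, has taken for a name from the list of things; names that differ only in an ending like _2 or _b are one class to them, and where a whole thing is asked for, a point or a joint stands for the part that bears it (a point fixed in the world has none). Each returns a list of dicts, best first, with "confidence" (0 to 1); they miss things now and then, are a little off and sometimes report something else, mostly with a low value. They report only what shows in the picture. A call takes as long as a camera call.
- spot_in(camera, thing): "extent" ([centre column, centre row, width, height] in pixels, round what is visible of it).
The state is a dict: "time": time; "joint_pos": joint angles; "qd": joint speeds; "joint_efforts": joint torques, N m; "tool_pos": TCP position; "tcp_rot": TCP orientation; "contact_force": force on the tool from outside, world axes, zero at the start; "moment": the same for the moment, N m; "opening": finger opening in m.
Only numpy, scipy, OpenCV 4.12 (cv2) and the standard library are available. Lean on these libraries where they do the work, as an engineer would, in place of code of your own. Each camera call takes 0.05 s, during which the arm holds its last target. There are 200 camera calls.

## Working session

There is one attempt and no reset: what is moved stays moved. The work goes in short steps, Python scripts to look and compute and a tool call to move; the robot and the scene stay as the last step left them, time stands still between calls to the robot, and variables do not carry over. Pictures are saved under pics/ and viewed, about 8 in all and at most 12, crops included, and the job is handed in when it is done.

Besides the shell and the picture viewer there is one more tool, called after ">>>" as name(argument=value, ...), one argument or row to a line, values as JSON. jog_arm: Moves the arm, as the interface text tells. Its arguments: {"type":"object","properties":{"steps":{"type":"array"},"squeeze":{"type":"number"}},"required":["steps"]}

```bash
mkdir -p pics; ls; python3 - <<'E'
from plant import telemetry, snapshot, camera_model, order, spot_in
import cv2,numpy as np
np.set_printoptions(precision=4,suppress=True)
s=telemetry.observe();print(s)
for c in ["side","top"]:
    im=snapshot(c);cv2.imwrite(f"pics/{c}0.png",im[:,:,::-1])
    m=camera_model(c);print(c,{k:np.array(v) for k,v in m.items()})
    for t in ["crank","crank_grip","crank_knob","mill_head","socket_teeth","mill","rest"]:
        print(t,[(np.round(d["extent"],1).tolist(),round(d["confidence"],2)) for d in spot_in(c,t)[:2]])
print(telemetry.observe()["time"])
E
```

```text
pics
{'time': 0.0, 'joint_pos': array([ 1.1628,  0.4119, -0.0127,  1.597 ,  0.0056,  1.1343, -0.0822]), 'qd': array([-0.0007,  0.001 ,  0.0002,  0.0003,  0.001 , -0.0007,  0.0005]), 'joint_efforts': array([ -0.0001, -58.7954,   0.6417, -29.107 ,  -0.0537,   0.0184,
         0.0002]), 'tool_pos': array([ 0.2081, -0.5888,  0.2218]), 'tcp_rot': array([-0.0008,  0.9856,  0.1691, -0.0002]), 'contact_force': array([-0.0939, -0.543 ,  0.398 ]), 'moment': array([0.0555, 0.0016, 0.0122]), 'opening': 0.08784472213354723}
side {'fx': array(443.9891), 'fy': array(443.9891), 'cx': array(320.3373), 'cy': array(239.8858), 'T': array([[ 0.9897,  0.0914, -0.1102,  0.4925],
       [-0.1431,  0.6337, -0.7602, -0.7314],
       [ 0.0004,  0.7682,  0.6402,  0.6525],
       [ 0.    ,  0.    ,  0.    ,  1.    ]])}
crank [([299.6, 186.3, 45.9, 25.5], 0.65)]
crank_grip [([297.7, 185.4, 48.8, 25.1], 0.83)]
crank_knob [([299.0, 185.3, 44.7, 29.7], 0.77)]
mill_head []
socket_teeth [([311.6, 263.9, 49.8, 46.6], 0.88), ([300.6, 187.4, 46.3, 29.0], 0.34)]
mill [([319.4, 287.5, 97.1, 97.2], 0.73), ([374.8, 307.7, 442.0, 344.6], 0.33)]
rest []
top {'fx': array(447.9436), 'fy': array(447.9436), 'cx': array(318.738), 'cy': array(238.7369), 'T': array([[ 0.0095,  0.9818, -0.1898,  0.4586],
       [-0.9999,  0.0086, -0.0055, -0.0808],
       [-0.0038,  0.1899,  0.9818,  0.9617],
       [ 0.    ,  0.    ,  0.    ,  1.    ]])}
crank [([203.0, 267.2, 26.0, 58.1], 0.67)]
crank_grip [([202.4, 268.6, 27.5, 55.2], 0.9)]
crank_knob [([202.6, 269.0, 30.2, 58.2], 0.61)]
mill_head [([361.1, 271.2, 37.1, 46.0], 0.68), ([200.6, 268.2, 30.9, 57.9], 0.4)]
socket_teeth [([363.1, 274.4, 36.9, 41.3], 0.77)]
mill [([357.2, 265.6, 70.7, 95.3], 0.73)]
rest [([204.2, 282.1, 46.3, 40.5], 0.93)]
0.8
```

```bash
python3 - <<'E'
import cv2,numpy as np
t=cv2.imread("pics/top0.png");s=cv2.imread("pics/side0.png")
cv2.imwrite("pics/m1.png",t)
a=cv2.resize(t[215:335,165:245],None,fx=5,fy=5,interpolation=cv2.INTER_CUBIC)
b=cv2.resize(t[215:335,310:390],None,fx=5,fy=5,interpolation=cv2.INTER_CUBIC)
cv2.imwrite("pics/m2.png",np.hstack([a,b]))
cv2.imwrite("pics/m3.png",cv2.resize(s[140:365,220:420+100],(800,600),interpolation=cv2.INTER_CUBIC))
E
```

```text
(no output)
```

View pics/m1.png

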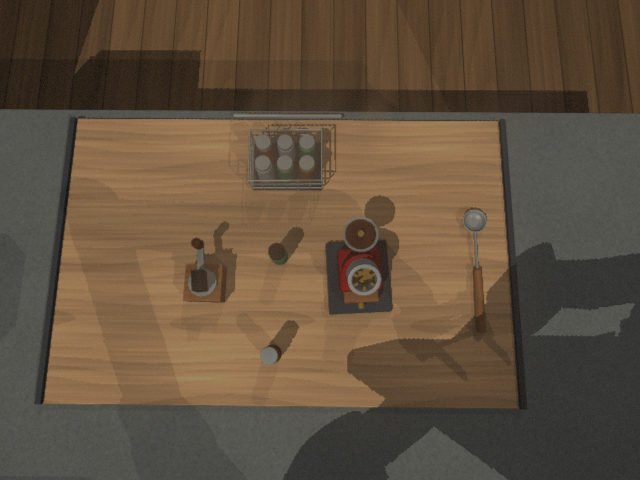

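View pics/m2.png

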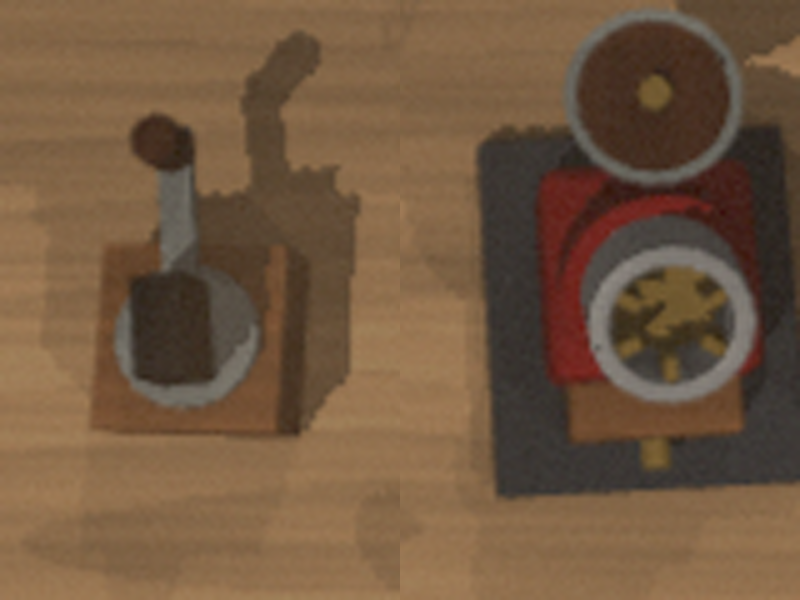

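View pics/m3.png

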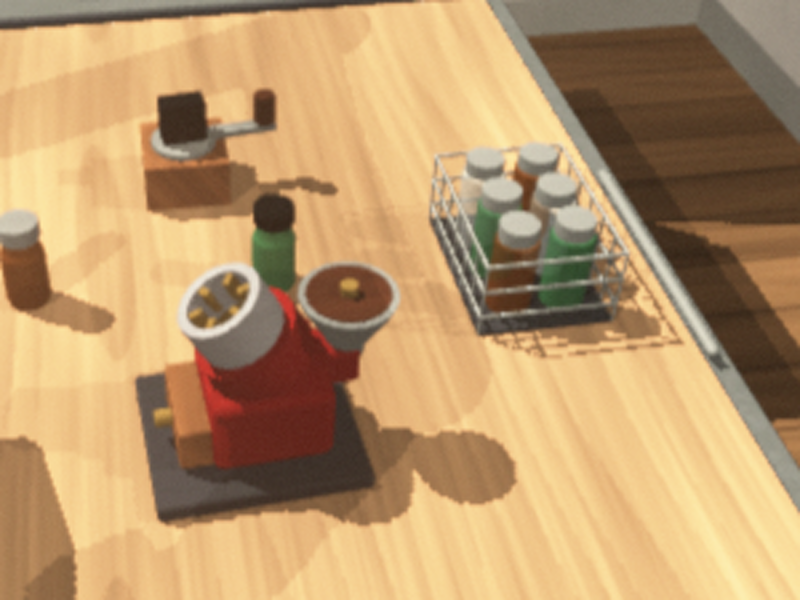

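Top view: crank in its block (flange ≈ (203,282), knob top ≈ (196,243)). The mill socket rim is at ≈ (364,280), its mouth towards the robot, and the hopper is at (361,234). One tooth shows straight "down" in the picture at ≈ (364,289). Side view: rim centre ≈ (303,255), flange ≈ (289,193), knob foot ≈ (319,186).

```bash
cat > h.py <<'E'
from plant import telemetry, snapshot, camera_model, order, spot_in
import cv2,numpy as np
from scipy.optimize import least_squares
from scipy.spatial.transform import Rotation as R
np.set_printoptions(precision=4,suppress=True)
CM={c:camera_model(c) for c in("side","top")}
def proj(c,P):
    m=CM[c];T=np.array(m["T"]);P=np.atleast_2d(P);q=(P-T[:3,3])@T[:3,:3]
    return np.c_[m["fx"]*q[:,0]/-q[:,2]+m["cx"],m["fy"]*q[:,1]/q[:,2]+m["cy"]]
def ray(c,uv,z):
    m=CM[c];T=np.array(m["T"]);d=T[:3,:3]@[(uv[0]-m["cx"])/m["fx"],-(uv[1]-m["cy"])/m["fy"],-1]
    return T[:3,3]+d*(z-T[2,3])/d[2]
def avg(c,n=6): return np.mean([snapshot(c).astype(float) for _ in range(n)],0).astype(np.uint8)[:,:,::-1].copy()
def Rmill(yaw): return R.from_euler("ZY",[yaw,-np.radians(28)]).as_matrix()  # x up slope, z leaning to -x
def circ(o,Rm,r,z,n=72):
    a=np.linspace(0,2*np.pi,n);return o+np.c_[r*np.cos(a),r*np.sin(a),z+0*a]@Rm.T
def tri(pt):  # dict cam->uv
    f=lambda p:np.concatenate([(proj(c,p)[0]-uv) for c,uv in pt.items()])
    s=least_squares(f,[.45,0,.1]);return s.x,s.fun
E
python3 - <<'E'
from h import *
print("flange top-view z.065",ray("top",(202.7,282.3),.065)," side",ray("side",(289,192.9),.065))
print("knob top z.099",ray("top",(196,242.6),.099),"side",ray("side",(319,174.9),.099))
print("rim",ray("top",(364.2,280),.149),ray("side",(302.9,255.5),.149),tri({"top":(364.2,280),"side":(302.9,255.5)}))
print("hopper .138",ray("top",(360.8,234),.138), "side", ray("side",(220+349/2.667,140+296/2.667),.138))
e=lambda x,y:(310+(x-400)/5,215+y/5)
for p in[(478,145),(497,495),(784,128)]: print("base",ray("top",e(*p),.02))
E
```

```text
flange top-view z.065 [0.5411 0.1559 0.065 ]  side [0.5451 0.1487 0.065 ]
knob top z.099 [0.6156 0.1646 0.099 ] side [0.619  0.1636 0.099 ]
rim [ 0.5402 -0.1594  0.149 ] [ 0.5439 -0.1703  0.149 ] (array([ 0.5431, -0.1603,  0.1399]), array([ 0.006 , -1.0712, -0.9969,  0.1736]))
hopper .138 [ 0.6276 -0.155   0.138 ] side [ 0.6298 -0.1583  0.138 ]
base [ 0.6294 -0.0902  0.02  ]
base [ 0.4819 -0.0991  0.02  ]
base [ 0.6379 -0.221   0.02  ]
```

```bash
cat > ov.py <<'E'
from h import *
def crop(im,c,p,hw,hh,k):
    u,v=np.round(proj(c,p)[0]).astype(int);x0,y0=u-hw,v-hh
    return cv2.resize(im[y0:y0+2*hh,x0:x0+2*hw],None,fx=k,fy=k,interpolation=cv2.INTER_CUBIC),(x0,y0,k)
def poly(im,c,o,P,col):
    x0,y0,k=o;q=(proj(c,P)-[x0,y0]+.5)*k-.5
    cv2.polylines(im,[np.round(q*8).astype(np.int32)],False,col,1,cv2.LINE_AA,3)
E
python3 - <<'E'
from ov import *
for c in("top","side"): cv2.imwrite(f"pics/{c}A.png",avg(c,6))
mo=np.array([.5410,-.1620,.149]);yaw=.055;Rm=Rmill(yaw)
co=np.array([.5430,.1540,.059]);cy=.14;Rc=R.from_euler("z",cy).as_matrix()
tiles=[]
for c in("top","side"):
    im=cv2.imread(f"pics/{c}A.png")
    a,o=crop(im,c,co+[.025,0,0],32,25,6)
    poly(a,c,o,circ(co,Rc,.029,.006),(0,255,0));poly(a,c,o,co+np.array([[-.02,-.011,.046],[.02,-.011,.046],[.02,.011,.046],[-.02,.011,.046],[-.02,-.011,.046]])@Rc.T,(0,255,255))
    poly(a,c,o,circ(co+Rc@[.075,0,0],Rc,.01,.04),(255,255,0))
    b,o=crop(im,c,mo,32,25,6)
    poly(b,c,o,circ(mo,Rm,.031,0),(0,255,0));poly(b,c,o,circ(mo,Rm,.023,0),(0,255,0))
    tiles.append(np.hstack([a,b]))
cv2.imwrite("pics/m4.png",np.vstack(tiles))
E
```

```text
(no output)
```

View pics/m4.png

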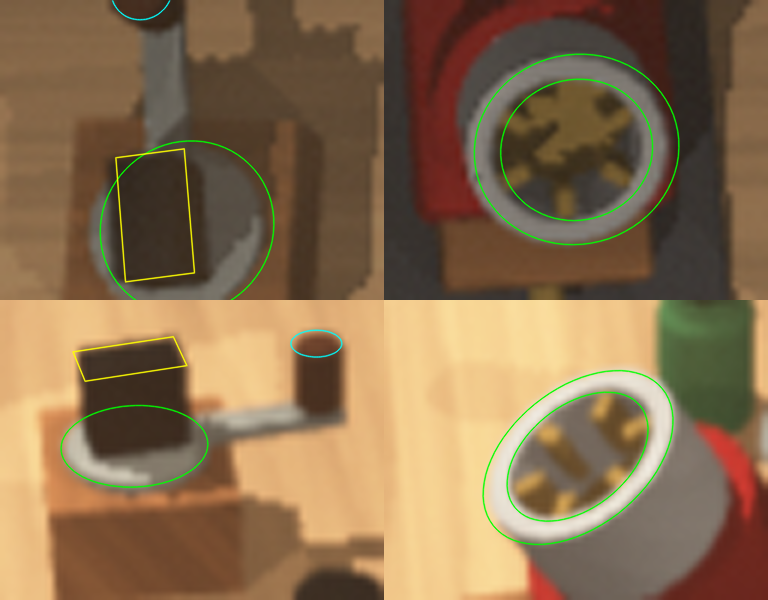

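Overlays: the rim and crank models agree with the side view within about 1 px. In the top view both sit about 1.7 px too far right, a ~3 mm y offset between the cameras. I'll settle that once the crank is held. Next: move above the crank.

>>> jog_arm(
  steps=[
    {"slide":[0,0,0],"roll":5.75,"gripper":0},
    {"slide":[0,0,0],"roll":5.75,"gripper":0},
    {"slide":[0.0218,-0.0345,0],"roll":0,"gripper":0},
    {"slide":[0.0218,-0.0345,0],"roll":0,"gripper":0},
    {"slide":[0.0218,-0.0345,0],"roll":0,"gripper":0},
    {"slide":[0.0218,-0.0345,0],"roll":0,"gripper":0},
    {"slide":[0.0218,-0.0345,0],"roll":0,"gripper":0},
    {"slide":[0.0218,-0.0345,0],"roll":0,"gripper":0},
    {"slide":[0.0218,-0.0345,0],"roll":0,"gripper":0},
    {"slide":[0.0218,-0.0345,0],"roll":0,"gripper":0},
    {"slide":[0.0218,-0.0345,0],"roll":0,"gripper":0},
    {"slide":[0.0218,-0.0345,0],"roll":0,"gripper":0},
  ],
  squeeze=20,
)

```text
time: 2.4
tool_pos: [0.3768, -0.2156, 0.223]
tcp_rot: [0.0, 0.998, 0.069, 0.0]
contact_force: [1.7, 0.1, 0.4]
opening: 0.0882
```

>>> jog_arm(
  steps=[
    {"slide":[0.0218,-0.0345,0],"roll":0,"gripper":0},
    {"slide":[0.0218,-0.0345,0],"roll":0,"gripper":0},
    {"slide":[0.0218,-0.0345,0],"roll":0,"gripper":0},
    {"slide":[0.0218,-0.0345,0],"roll":0,"gripper":0},
    {"slide":[0.0218,-0.0345,0],"roll":0,"gripper":0},
    {"slide":[0.0218,-0.0345,0],"roll":0,"gripper":0},
    {"slide":[0.0218,-0.0345,0],"roll":0,"gripper":0},
    {"slide":[0.0218,-0.0345,0],"roll":0,"gripper":0},
    {"slide":[0.0218,-0.0345,0],"roll":0,"gripper":0},
    {"slide":[0.0218,-0.0345,0],"roll":0,"gripper":0},
    {"slide":[0,0,0],"roll":0,"gripper":0},
  ],
)

```text
time: 3.32
tool_pos: [0.5454, 0.1634, 0.2226]
tcp_rot: [-0.003, 0.997, 0.074, 0.001]
contact_force: [-0.3, 1.5, -0.1]
opening: 0.0875
```

```bash
cat > st.py <<'E'
from h import *
s=telemetry.observe();q=s["tcp_rot"];M=R.from_quat(np.roll(q,-1)).as_matrix()
print(s["time"],s["tool_pos"],"F",s["contact_force"],"M",s["moment"],"open",s["opening"]);print("x",M[:,0],"z",M[:,2],"q",s["joint_pos"])
E
python3 - <<'E'
from st import *
d=np.array([.5435,.1555,.071])-s["tool_pos"];print("need in tool",M.T@d)
E
```

```text
3.3167 [0.5454 0.1634 0.2226] F [-0.3499  1.5156 -0.0639] M [ 0.0607  0.0677 -0.0028] open 0.08747150507931335
x [0.9892 0.1467 0.0017] z [ 0.0009  0.0054 -1.    ] q [ 0.0169  0.3624 -0.5046  1.7105  0.1872  1.1144 -1.9661]
need in tool [-0.0033  0.0083  0.1516]
```

>>> jog_arm(
  steps=[
    {"slide":[0,0,0.02],"roll":0,"gripper":0},
    {"slide":[0,0,0.025],"roll":0,"gripper":0},
    {"slide":[0,0,0.025],"roll":0,"gripper":0},
  ],
)

```text
time: 3.57
tool_pos: [0.5449, 0.1549, 0.1523]
tcp_rot: [-0.0, 0.998, 0.07, 0.001]
contact_force: [0.1, -0.3, -1.0]
opening: 0.0879
```

```bash
python3 - <<'E'
from st import *
im=avg("top",2)
s=telemetry.observe();print(s["tool_pos"])
d=np.array([.5435,.1555,.071])-s["tool_pos"];print("need in tool",M.T@d)
for c in("top","side"): cv2.imwrite(f"pics/{c}B.png",im if c=="top" else avg(c,2))
E
```

```text
3.5667 [0.5449 0.1549 0.1523] F [ 0.0835 -0.337  -0.9527] M [-0.0225  0.0349  0.0163] open 0.08790976524261954
x [0.9903 0.1391 0.0016] z [ 0.0016  0.0004 -1.    ] q [ 0.0058  0.4283 -0.4812  1.7963  0.2353  0.9722 -2.0027]
[0.5421 0.1534 0.1491]
need in tool [ 0.0015 -0.0018  0.0781]
```

>>> jog_arm(
  steps=[
    {"slide":[0.0015,-0.002,0.026],"roll":0,"gripper":0},
    {"slide":[0,0,0.026],"roll":0,"gripper":0},
    {"slide":[0,0,0.026],"roll":0,"gripper":0},
    {"slide":[0,0,0],"roll":0,"gripper":0},
    {"slide":[0,0,0],"roll":0,"gripper":255},
    {"slide":[0,0,0],"roll":0,"gripper":255},
    {"slide":[0,0,0],"roll":0,"gripper":255},
    {"slide":[0,0,0],"roll":0,"gripper":255},
    {"slide":[0,0,0],"roll":0,"gripper":255},
    {"slide":[0,0,0],"roll":0,"gripper":255},
  ],
  squeeze=40,
)

```text
time: 4.6
tool_pos: [0.5461, 0.1567, 0.0755]
tcp_rot: [-0.0, 0.998, 0.069, 0.001]
contact_force: [-0.2, -0.2, -0.0]
opening: 0.0513
```

```bash
python3 st.py
```

```text
4.6 [0.5461 0.1567 0.0755] F [-0.1679 -0.2038 -0.0338] M [ 0.0078 -0.017   0.0061] open 0.051345142603718724
x [0.9904 0.1385 0.0013] z [ 0.0013  0.0002 -1.    ] q [-0.0283  0.526  -0.4468  1.8562  0.3004  0.8246 -2.0599]
```

>>> jog_arm(
  steps=[
    {"slide":[0,0,0.004],"roll":0,"gripper":255},
    {"slide":[0,0,0],"roll":0,"gripper":255},
    {"slide":[0,0,0],"roll":0,"gripper":255},
    {"slide":[0,0,0],"roll":0,"gripper":255},
    {"slide":[0,0,0],"roll":0,"gripper":255},
    {"slide":[0,0,0],"roll":0,"gripper":255},
  ],
)

```text
time: 5.1
tool_pos: [0.5455, 0.1569, 0.0705]
tcp_rot: [-0.0, 0.998, 0.07, -0.0]
contact_force: [0.1, 1.2, -2.0]
opening: 0.022
```

```bash
python3 st.py
```

```text
5.1 [0.5455 0.1569 0.0705] F [ 0.1436  1.2191 -2.0157] M [0.1869 0.0837 0.0538] open 0.022008205217390466
x [ 0.9903  0.1388 -0.0003] z [-0.0004  0.0001 -1.    ] q [-0.0306  0.5328 -0.4444  1.8595  0.304   0.8165 -2.0631]
```

>>> jog_arm(
  steps=[
    {"slide":[0,0,-0.02],"roll":0,"gripper":255},
    {"slide":[0,0,-0.03],"roll":0,"gripper":255},
    {"slide":[0,0,-0.035],"roll":0,"gripper":255},
    {"slide":[0,0,-0.035],"roll":0,"gripper":255},
    {"slide":[0,0,-0.035],"roll":0,"gripper":255},
    {"slide":[0,0,-0.035],"roll":0,"gripper":255},
    {"slide":[0,0,-0.035],"roll":0,"gripper":255},
    {"slide":[0,0,-0.035],"roll":0,"gripper":255},
    {"slide":[0.01,0.02,-0.02],"roll":0,"gripper":255},
    {"slide":[0.03,0.02,0],"roll":0,"gripper":255},
    {"slide":[0.035,0.02,0],"roll":0,"gripper":255},
    {"slide":[0.035,0.02,0],"roll":0,"gripper":255},
  ],
)

```text
time: 6.1
tool_pos: [0.6667, 0.0916, 0.3515]
tcp_rot: [0.001, 0.998, 0.069, 0.001]
contact_force: [0.8, 0.2, -2.5]
opening: 0.0216
```

```bash
python3 st.py
```

```text
6.1 [0.6667 0.0916 0.3515] F [ 0.8128  0.2117 -2.5198] M [ 0.0597 -0.0468 -0.0115] open 0.021622410950492096
x [0.9904 0.1386 0.0013] z [ 0.0014 -0.0009 -1.    ] q [ 0.0737  0.468  -0.4512  1.2475  0.2004  1.4682 -1.7869]
```

>>> jog_arm(
  steps=[
    {"slide":[0.029,0.009,0],"roll":0,"gripper":255},
    {"slide":[0.029,0.009,0],"roll":0,"gripper":255},
    {"slide":[0.029,0.009,0],"roll":0,"gripper":255},
    {"slide":[0.029,0.009,0],"roll":0,"gripper":255},
    {"slide":[0.029,0.009,0],"roll":0,"gripper":255},
    {"slide":[0.029,0.009,0],"roll":0,"gripper":255},
    {"slide":[0.029,0.009,0],"roll":0,"gripper":255},
  ],
)

```text
time: 6.68
tool_pos: [0.8702, 0.0574, 0.348]
tcp_rot: [-0.002, 0.998, 0.068, -0.002]
contact_force: [1.7, -5.4, -4.2]
opening: 0.0218
```

```bash
python3 st.py
```

```text
6.6833 [0.8702 0.0574 0.348 ] F [ 1.6522 -5.376  -4.1817] M [-0.2869 -0.1721 -0.1091] open 0.021796087854884977
x [ 0.9909  0.1349 -0.0028] z [-0.0034  0.0043 -1.    ] q [-0.0798  0.9531 -0.2147  0.3624  0.1759  1.8357 -1.5949]
```

>>> jog_arm(
  steps=[
    {"slide":[0.02,0,0],"roll":0,"gripper":255},
    {"slide":[0.02,0,0],"roll":0,"gripper":255},
    {"slide":[0,0,0],"roll":0,"gripper":255},
  ],
)

```text
time: 6.93
tool_pos: [0.8815, 0.0527, 0.3369]
tcp_rot: [-0.001, 0.998, 0.06, -0.003]
contact_force: [-0.8, 0.0, -3.4]
opening: 0.0218
```

```bash
python3 st.py
```

```text
6.9333 [0.8815 0.0527 0.3369] F [-0.8454  0.0236 -3.4039] M [-0.0942  0.0799  0.0133] open 0.02178080004977417
x [ 0.9929  0.1192 -0.0063] z [-0.0065  0.0017 -1.    ] q [-0.1376  0.9987  0.1588  0.3055 -0.1408  1.847  -1.5402]
```

>>> jog_arm(
  steps=[
    {"slide":[0.04,0,0],"roll":0,"gripper":255},
    {"slide":[0.04,0,0],"roll":0,"gripper":255},
    {"slide":[0.04,0,0],"roll":0,"gripper":255},
  ],
)

```text
time: 7.18
tool_pos: [0.9222, 0.0564, 0.3025]
tcp_rot: [-0.008, 0.998, 0.056, 0.018]
contact_force: [0.1, -0.5, -2.1]
opening: 0.0221
```

```bash
python3 st.py
```

```text
7.1833 [0.9222 0.0564 0.3025] F [ 0.0872 -0.5469 -2.0776] M [-0.0606  0.0919 -0.0092] open 0.02206907404871993
x [0.9931 0.1111 0.0376] z [ 0.0358  0.0183 -0.9992] q [-0.1456  1.1338  0.6195  0.1442 -0.6039  1.8521 -1.5217]
```

>>> jog_arm(
  steps=[
    {"slide":[0.02,0,-0.035],"roll":0,"gripper":255},
    {"slide":[0.02,0,-0.035],"roll":0,"gripper":255},
    {"slide":[0.02,0,-0.035],"roll":0,"gripper":255},
    {"slide":[0.02,0,-0.035],"roll":0,"gripper":255},
  ],
)

```text
time: 7.52
tool_pos: [0.9128, 0.059, 0.4115]
tcp_rot: [-0.007, 0.995, 0.057, 0.077]
contact_force: [0.6, -0.8, -2.3]
opening: 0.0217
```

```bash
python3 st.py
```

```text
7.5167 [0.9128 0.059  0.4115] F [ 0.5516 -0.7667 -2.2529] M [-0.0164  0.2665  0.017 ] open 0.021682549559278372
x [0.9818 0.1115 0.1538] z [ 0.1521  0.0236 -0.9881] q [-0.1438  1.0082  0.4339  0.1388 -0.415   1.8524 -1.541 ]
```

>>> jog_arm(
  steps=[
    {"slide":[0.02,0,-0.035],"roll":0,"gripper":255},
    {"slide":[0.02,0,-0.035],"roll":0,"gripper":255},
    {"slide":[0.02,0,-0.035],"roll":0,"gripper":255},
    {"slide":[0.02,0,-0.035],"roll":0,"gripper":255},
    {"slide":[0.02,0,-0.035],"roll":0,"gripper":255},
    {"slide":[0.02,0,-0.035],"roll":0,"gripper":255},
  ],
)

```text
time: 8.02
tool_pos: [0.8812, 0.0607, 0.5536]
tcp_rot: [-0.009, 0.986, 0.056, 0.155]
contact_force: [0.8, 0.5, -2.5]
opening: 0.0218
```

```bash
python3 st.py
```

```text
8.0167 [0.8812 0.0607 0.5536] F [ 0.7705  0.5041 -2.5338] M [-0.0478  0.4724 -0.089 ] open 0.02182305841898471
x [0.9457 0.1073 0.3069] z [ 0.3049  0.0356 -0.9517] q [-0.1572  0.8501  0.4428  0.1391 -0.4086  1.8526 -1.5474]
```

>>> jog_arm(
  steps=[
    {"slide":[0.02,0.007,-0.035],"roll":0,"gripper":255},
    {"slide":[0.02,0.007,-0.035],"roll":0,"gripper":255},
    {"slide":[0.02,0.007,-0.035],"roll":0,"gripper":255},
    {"slide":[0.02,0.007,-0.035],"roll":0,"gripper":255},
    {"slide":[0.02,0.007,-0.035],"roll":0,"gripper":255},
  ],
)

```text
time: 8.43
tool_pos: [0.8403, 0.0272, 0.6661]
tcp_rot: [-0.009, 0.974, 0.055, 0.219]
contact_force: [0.4, 0.8, -1.9]
opening: 0.022
```

```bash
python3 st.py
```

```text
8.4333 [0.8403 0.0272 0.6661] F [ 0.3907  0.7521 -1.9201] M [-0.0629  0.6602 -0.0082] open 0.02198292827321203
x [0.8978 0.1023 0.4284] z [ 0.4264  0.0418 -0.9036] q [-0.1258  0.7198  0.4569  0.1391 -0.4227  1.8528 -1.5147]
```

>>> jog_arm(
  steps=[
    {"slide":[0.02,0.007,-0.035],"roll":0,"gripper":255},
    {"slide":[0.01,0.004,-0.018],"roll":0,"gripper":255},
    {"slide":[0,0,0],"roll":0,"gripper":255},
  ],
)

```text
time: 8.68
tool_pos: [0.8233, 0.0167, 0.7029]
tcp_rot: [-0.008, 0.969, 0.054, 0.241]
contact_force: [-1.3, 0.4, -2.2]
opening: 0.0216
```

```bash
python3 - <<'E'
from st import *
t=np.array([np.sin(np.radians(28))*np.cos(.055),np.sin(np.radians(28))*np.sin(.055),-np.cos(np.radians(28))])
print("tilt",np.degrees(np.arccos(-M[2,2])),"err deg",np.degrees(np.arccos(t@M[:,2])))
E
```

```text
8.6833 [0.8233 0.0167 0.7029] F [-1.2653  0.4153 -2.2093] M [-0.0677  0.7354 -0.0374] open 0.021588470346329557
x [0.8776 0.1008 0.4687] z [ 0.467   0.042  -0.8833] q [-0.1141  0.6762  0.4442  0.1365 -0.4117  1.8529 -1.5063]
tilt 27.960030831495484 err deg 0.9309791249222801
```

>>> jog_arm(
  steps=[
    {"slide":[-0.036,0.01,0.013],"roll":0,"gripper":255},
    {"slide":[-0.036,0.01,0.013],"roll":0,"gripper":255},
    {"slide":[-0.036,0.01,0.013],"roll":0,"gripper":255},
  ],
)

```text
time: 8.93
tool_pos: [0.7962, 0.0031, 0.6588]
tcp_rot: [-0.008, 0.97, 0.054, 0.239]
contact_force: [1.0, -0.9, -0.4]
opening: 0.0214
```

```bash
python3 st.py; python3 - <<'E'
# unwrap the socket at tooth level in both averaged views
from h import *
mo0=np.array([.5410,-.1620,.149]);Rm=Rmill(.055)
for c,sh in(("top",[0,.003,0]),("side",[0,0,0])):
    im=cv2.imread(f"pics/{c}A.png").astype(np.float32);a=np.radians(np.arange(0,360,2))
    acc=[]
    for r in(.0155,.018,.0205):
        P=mo0+sh+np.c_[r*np.cos(a),r*np.sin(a),0*a-.002]@Rm.T
        q=proj(c,P).astype(np.float32)
        v=cv2.remap(im,q[None,:,0],q[None,:,1],cv2.INTER_CUBIC)[0]
        acc.append(v[:,2]-v[:,0])   # red minus blue: brass
    v=np.mean(acc,0);F=np.sum(v*np.exp(-6j*a))
    print(c,"tooth phase deg",np.degrees(-np.angle(F))/6,"strength",abs(F)/len(a))
    print(np.round(v[::5]).astype(int))
E
```

```text
8.9333 [0.7962 0.0031 0.6588] F [ 0.9644 -0.9397 -0.4388] M [-0.0203  0.5675  0.0078] open 0.021354765783992768
x [0.8804 0.1007 0.4634] z [ 0.4618  0.0403 -0.8861] q [-0.2779  0.456   0.5119  0.6718 -0.3201  1.5763 -1.405 ]
top tooth phase deg -2.3494828751992904 strength 8.851599922596758
[63 44 46 55 46 40 64 44 31 28 30 45 68 31  8  9 11 42 67 25  9  9 10 43
 65 30 19 13 19 50 66 36 37 59 63 62]
side tooth phase deg -2.6056737588684857 strength 15.201853788625566
[109  95  54  49  57  93 104  42  24  24  36 108 100  31  24  26  44 100
 100  66  58  59  58  78 100  72  46  48  49  56  96  84  47  46  56  77]
```

>>> jog_arm(
  steps=[
    {"slide":[-0.036,0.01,0.013],"roll":0,"gripper":255},
    {"slide":[-0.036,0.01,0.013],"roll":0,"gripper":255},
    {"slide":[-0.036,0.01,0.013],"roll":0,"gripper":255},
    {"slide":[-0.036,0.01,0.013],"roll":0,"gripper":255},
    {"slide":[-0.036,0.01,0.013],"roll":0,"gripper":255},
    {"slide":[-0.036,0.01,0.013],"roll":0,"gripper":255},
    {"slide":[-0.036,0.01,0.013],"roll":0,"gripper":255},
    {"slide":[0,0,0],"roll":-6.1,"gripper":255},
    {"slide":[0,0,0],"roll":-6.1,"gripper":255},
    {"slide":[0,0,0],"roll":-6.1,"gripper":255},
    {"slide":[0,0,0],"roll":-6.1,"gripper":255},
    {"slide":[0,0,0],"roll":0,"gripper":255},
  ],
)

```text
time: 9.93
tool_pos: [0.6274, -0.0851, 0.4687]
tcp_rot: [0.044, 0.936, 0.26, 0.235]
contact_force: [0.5, -0.4, -2.5]
opening: 0.0216
```

```bash
cat > tgt.py <<'E'
from st import *
import sys
def report(mo,h,g=.0115,yaw=.055):
    Rm=Rmill(yaw);a=Rm[:,2];p=np.array(mo)+a*(h+g)
    d=p-s["tool_pos"];c=Rm.T@(s["tool_pos"]-mo)
    print("tool slide",M.T@d,"| crank angle",np.degrees(np.arctan2(M[:,0]@Rm[:,1],M[:,0]@Rm[:,0])),"axis err",np.degrees(np.arccos(-M[:,2]@a)),"| crank org in mill",Rm.T@(s["tool_pos"]+M[:,2]*g-mo))
E
python3 -c "
from tgt import *
report([.541,-.1605,.149],.09)"
```

```text
9.9333 [ 0.6274 -0.0851  0.4687] F [ 0.5452 -0.3695 -2.4689] M [-0.0417  0.6811  0.0126] open 0.02157189437639046
x [0.7547 0.5068 0.4166] z [ 0.4622  0.0399 -0.8859] q [-0.3904  0.0092  0.513   1.6309 -0.1169  1.032  -0.8717]
tool slide [-0.2365 -0.0422  0.1388] | crank angle 27.678749696257725 axis err 0.9072162328649306 | crank org in mill [0.2298 0.0707 0.2283]
```

>>> jog_arm(
  steps=[
    {"slide":[-0.034,-0.006,0.02],"roll":0,"gripper":255},
    {"slide":[-0.034,-0.006,0.02],"roll":0,"gripper":255},
    {"slide":[-0.034,-0.006,0.02],"roll":0,"gripper":255},
    {"slide":[-0.034,-0.006,0.02],"roll":0,"gripper":255},
    {"slide":[-0.034,-0.006,0.02],"roll":0,"gripper":255},
    {"slide":[-0.034,-0.006,0.02],"roll":0,"gripper":255},
    {"slide":[-0.034,-0.006,0.02],"roll":0,"gripper":255},
    {"slide":[0,0,0],"roll":0,"gripper":255},
    {"slide":[0,0,0],"roll":0,"gripper":255},
  ],
)

```text
time: 10.68
tool_pos: [0.4915, -0.1628, 0.2356]
tcp_rot: [0.042, 0.937, 0.255, 0.234]
contact_force: [1.4, 0.1, -1.1]
opening: 0.0215
```

```bash
python3 - <<'E'
from tgt import *
report([.541,-.1605,.149],.05)
from ov import *
mo=np.array([.5410,-.1605,.149]);Rm=Rmill(.055)
co=s["tool_pos"]+.0115*M[:,2];Rc=M@np.diag([1,-1,-1])
T=[]
for c in("top","side"):
    im=avg(c,4);cv2.imwrite(f"pics/{c}C.png",im)
    a,o=crop(im,c,(mo+co)/2,48,37,8)
    poly(a,c,o,circ(co,Rc,.029,.006),(0,255,0));poly(a,c,o,circ(co,Rc,.029,.0),(0,255,0))
    poly(a,c,o,circ(co+Rc@[.075,0,0],Rc,.01,.04),(255,255,0))
    poly(a,c,o,circ(mo,Rm,.031,0),(0,0,255))
    T.append(a)
cv2.imwrite("pics/m5.png",cv2.resize(np.vstack(T),None,fx=.5,fy=.5,interpolation=cv2.INTER_AREA) if 0 else np.hstack([cv2.resize(t,(400,308)) for t in T]))
for i,t in enumerate(T): cv2.imwrite(f"pics/m5{i}.png",t)
E
```

```text
10.6833 [ 0.4915 -0.1628  0.2356] F [ 1.3586  0.0822 -1.1205] M [-0.034   0.5715  0.0379] open 0.02154125991351127
x [0.7604 0.497  0.418 ] z [ 0.4608  0.0407 -0.8866] q [-0.3168 -0.046   0.6815  2.2254 -0.3486  0.5426 -0.4074]
tool slide [0.0025 0.0024 0.0382] | crank angle 27.027765356232845 axis err 0.9914373459983531 | crank org in mill [-0.0031  0.0006  0.0883]
```

View pics/m51.png

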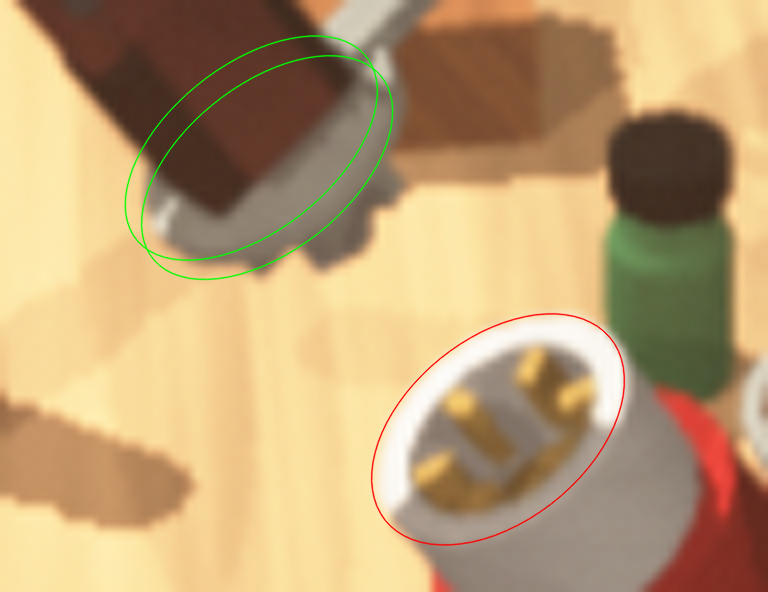

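View pics/m50.png

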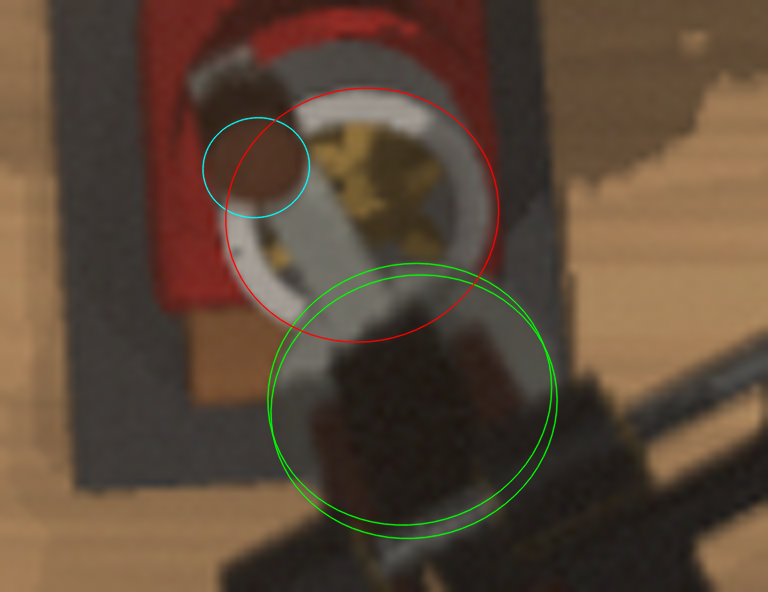

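The overlays agree well in the top view: knob exact, flange within about 1 px, rim about 1 px left, so mill y ≈ -0.159. In the side view the rim is exact and the crank is about 1.5 px off. I'll use mill (0.5405, -0.160, 0.149) and approach.

>>> jog_arm(
  steps=[
    {"slide":[0.0025,0.002,0.02],"roll":0,"gripper":255},
    {"slide":[0,0,0.02],"roll":0,"gripper":255},
    {"slide":[0,0,0.01],"roll":0,"gripper":255},
    {"slide":[0,0,0],"roll":0,"gripper":255},
    {"slide":[0,0,0],"roll":0,"gripper":255},
  ],
)

```text
time: 11.5
tool_pos: [0.5198, -0.1621, 0.1952]
tcp_rot: [0.043, 0.936, 0.256, 0.236]
contact_force: [-0.9, -0.0, -1.6]
opening: 0.0217
```

```bash
python3 -c "
from tgt import *
report([.5405,-.160,.149],.02)"
```

```text
11.5 [ 0.5198 -0.1621  0.1952] F [-0.9487 -0.0384 -1.6084] M [-0.0444  0.7106 -0.0222] open 0.02171993616919933
x [0.7578 0.4992 0.4202] z [ 0.4644  0.0399 -0.8847] q [-0.3073  0.0974  0.7047  2.2326 -0.636   0.4735 -0.1375]
tool slide [-0.0026 -0.0021  0.0191] | crank angle 27.180733860430283 axis err 0.8518289282124016 | crank org in mill [ 0.0033 -0.0008  0.0391]
```

>>> jog_arm(
  steps=[
    {"slide":[-0.0025,-0.002,0.005],"roll":0,"gripper":255},
    {"slide":[0,0,0.007],"roll":0,"gripper":255},
    {"slide":[0,0,0.007],"roll":0,"gripper":255},
    {"slide":[0,0,0],"roll":0,"gripper":255},
    {"slide":[0,0,0],"roll":0,"gripper":255},
    {"slide":[0,0,0],"roll":0,"gripper":255},
  ],
)

```text
time: 12.0
tool_pos: [0.526, -0.1612, 0.1782]
tcp_rot: [0.043, 0.936, 0.255, 0.237]
contact_force: [0.1, -1.1, -2.3]
opening: 0.0217
```

```bash
python3 -c "
from tgt import *
report([.5405,-.160,.149],.008)"
```

```text
12.0 [ 0.526  -0.1612  0.1782] F [ 0.117  -1.1307 -2.311 ] M [-0.1095  0.7175  0.0067] open 0.02173461176843811
x [0.7569 0.4988 0.4223] z [ 0.4666  0.0401 -0.8835] q [-0.2706  0.1438  0.6732  2.2419 -0.7512  0.4481 -0.0299]
tool slide [-0.0007 -0.0005  0.0131] | crank angle 27.15803530324724 axis err 0.8277164177827333 | crank org in mill [ 0.0008 -0.0002  0.0211]
```

>>> jog_arm(
  steps=[
    {"slide":[-0.0005,0,0.003],"roll":0,"gripper":255},
    {"slide":[0,0,0.003],"roll":0,"gripper":255},
    {"slide":[0,0,0.003],"roll":0,"gripper":255},
    {"slide":[0,0,0.003],"roll":0,"gripper":255},
    {"slide":[0,0,0],"roll":0,"gripper":255},
    {"slide":[0,0,0],"roll":0,"gripper":255},
  ],
)

```text
time: 12.5
tool_pos: [0.5313, -0.1606, 0.1662]
tcp_rot: [0.043, 0.936, 0.256, 0.237]
contact_force: [0.5, 0.8, -1.9]
opening: 0.0215
```

```bash
python3 -c "
from tgt import *
report([.5405,-.160,.149],.0)"
```

```text
12.5 [ 0.5313 -0.1606  0.1662] F [ 0.5295  0.7948 -1.8996] M [-0.0692  0.4983 -0.0056] open 0.021536762968244392
x [0.7573 0.4991 0.4211] z [ 0.4653  0.0401 -0.8842] q [-0.2419  0.1776  0.6449  2.2429 -0.8231  0.4348  0.0358]
tool slide [0.0001 0.     0.008 ] | crank angle 27.176312553425888 axis err 0.8450260663109743 | crank org in mill [-0.0001  0.      0.008 ]
```

>>> jog_arm(
  steps=[
    {"slide":[0,0,0.003],"roll":0,"gripper":255},
    {"slide":[0,0,0.003],"roll":0,"gripper":255},
    {"slide":[0,0,0.002],"roll":0,"gripper":255},
    {"slide":[0,0,0],"roll":0,"gripper":255},
    {"slide":[0,0,0],"roll":0,"gripper":255},
  ],
)

```text
time: 12.92
tool_pos: [0.535, -0.1603, 0.1592]
tcp_rot: [0.043, 0.936, 0.256, 0.237]
contact_force: [1.5, -0.0, -2.1]
opening: 0.0214
```

```bash
python3 -c "
from tgt import *
report([.5405,-.160,.149],.0)"
```

```text
12.9167 [ 0.535  -0.1603  0.1592] F [ 1.4805 -0.0202 -2.1437] M [-0.0578  0.3644  0.0319] open 0.021412242943350226
x [0.7572 0.4991 0.4213] z [ 0.4655  0.0402 -0.8841] q [-0.2233  0.1975  0.6252  2.2425 -0.8669  0.4264  0.0752]
tool slide [0.0001 0.     0.0001] | crank angle 27.17524525741827 axis err 0.845944077777783 | crank org in mill [-0.0001  0.0002  0.0001]
```

>>> jog_arm(
  steps=[
    {"slide":[0,0,0.0015],"roll":0,"gripper":255},
    {"slide":[0,0,0.0015],"roll":0,"gripper":255},
    {"slide":[0,0,0],"roll":0,"gripper":255},
    {"slide":[0,0,0],"roll":0,"gripper":255},
  ],
)

```text
time: 13.25
tool_pos: [0.536, -0.1599, 0.1583]
tcp_rot: [0.042, 0.936, 0.255, 0.238]
contact_force: [-19.0, 5.1, 25.1]
opening: 0.0219
```

```bash
python3 - <<'E'
from tgt import *
report([.5405,-.160,.149],.0)
from ov import *
mo=np.array([.5410,-.1605,.149])
T=[]
for c in("top","side"):
    im=avg(c,4);a,o=crop(im,c,mo,32,48,6);T.append(a)
cv2.imwrite("pics/m6.png",np.hstack(T))
E
```

```text
13.25 [ 0.536  -0.1599  0.1583] F [-18.9625   5.1473  25.1399] M [0.6875 1.2613 0.4912] open 0.02192512213358436
x [0.7561 0.498  0.4246] z [ 0.4677  0.0427 -0.8829] q [-0.2159  0.2007  0.6187  2.2427 -0.8827  0.4261  0.0899]
tool slide [-0.0005  0.0001 -0.0012] | crank angle 27.112347594955494 axis err 0.9697219071864748 | crank org in mill [ 0.0004  0.0006 -0.0012]
```

View pics/m6.png

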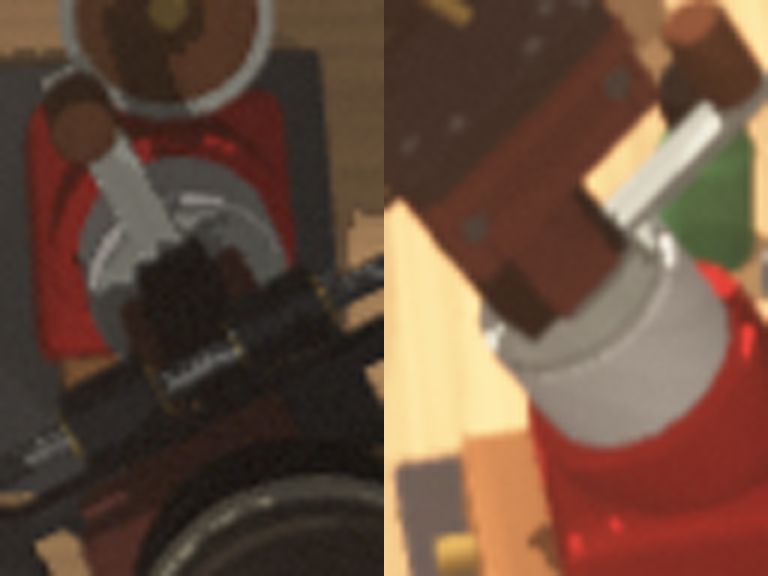

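The flange sits on the socket rim in both views, and the contact force rose to about 32 N at depth ≈ 0. Ease off, open and withdraw.

>>> jog_arm(
  steps=[
    {"slide":[0,0,-0.0015],"roll":0,"gripper":255},
    {"slide":[0,0,0],"roll":0,"gripper":0},
    {"slide":[0,0,0],"roll":0,"gripper":0},
    {"slide":[0,0,0],"roll":0,"gripper":0},
    {"slide":[0,0,0],"roll":0,"gripper":0},
    {"slide":[0,0,0],"roll":0,"gripper":0},
    {"slide":[0,0,0],"roll":0,"gripper":0},
  ],
)

```text
time: 14.23
tool_pos: [0.5356, -0.1602, 0.1578]
tcp_rot: [0.043, 0.936, 0.256, 0.237]
contact_force: [0.0, -0.6, 0.0]
opening: 0.0583
```

```bash
python3 st.py
```

```text
14.2333 [ 0.5356 -0.1602  0.1578] F [ 0.0175 -0.6103  0.0377] M [-0.0708  0.4212  0.0085] open 0.058309036967305876
x [0.7573 0.4992 0.4212] z [ 0.4653  0.0402 -0.8842] q [-0.22    0.2012  0.6216  2.2426 -0.8749  0.4248  0.0825]
```

>>> jog_arm(
  steps=[
    {"slide":[0,0,-0.005],"roll":0,"gripper":0},
    {"slide":[0,0,-0.015],"roll":0,"gripper":0},
    {"slide":[0,0,-0.025],"roll":0,"gripper":0},
    {"slide":[0,0,-0.03],"roll":0,"gripper":0},
    {"slide":[0,0,-0.03],"roll":0,"gripper":0},
    {"slide":[0,0,-0.02],"roll":0,"gripper":0},
    {"slide":[0,0,0],"roll":0,"gripper":0},
    {"slide":[0,0,0],"roll":0,"gripper":0},
  ],
)

```text
time: 14.9
tool_pos: [0.4782, -0.165, 0.2689]
tcp_rot: [0.043, 0.936, 0.256, 0.239]
contact_force: [-0.0, -0.2, -0.2]
opening: 0.0882
```

```bash
python3 - <<'E'
from tgt import *
from ov import *
mo=np.array([.5410,-.1605,.149]);Rm=Rmill(.055)
T=[]
for c in("top","side"):
    im=avg(c,4);a,o=crop(im,c,mo,32,48,6);poly(a,c,o,circ(mo,Rm,.029,.006),(0,255,0));T.append(a)
cv2.imwrite("pics/m7.png",np.hstack(T))
E
```

```text
14.9 [ 0.4782 -0.165   0.2689] F [-0.0164 -0.1759 -0.2056] M [-0.0384  0.4063  0.041 ] open 0.08821759040435713
x [0.7555 0.4991 0.4245] z [ 0.4684  0.0415 -0.8825] q [-0.3651 -0.1459  0.6996  2.2039 -0.1882  0.611  -0.5566]
```

View pics/m7.png

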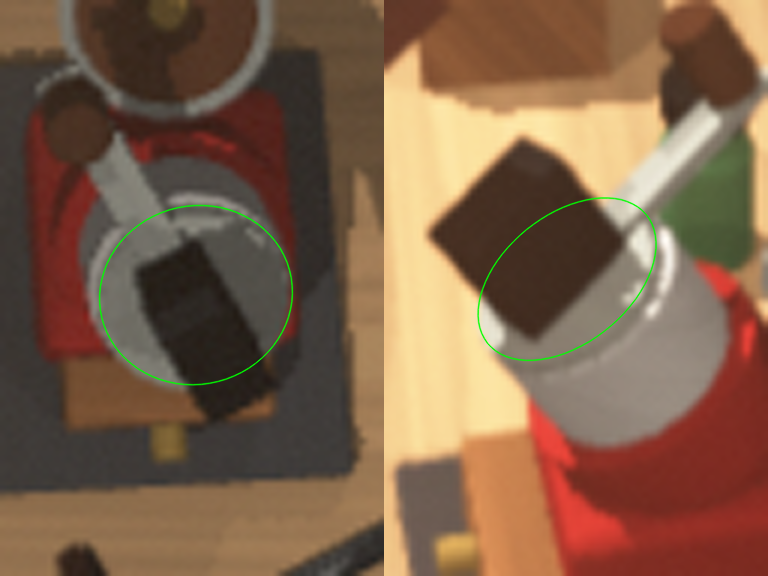

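The released crank stays seated. The flange outline is on the rim within about 1–2 px in the side view, and about 1.5 px left in the top view, which is that camera's known offset. Handing in.

```bash
python3 -c "
from plant import order,telemetry
print(order.job_done());print(telemetry.observe()['time'])"
```

```text
the job is handed in; nothing more can be done
None
the job is handed in; nothing more can be done
```

The crank is in the mill's socket, meshed and pushed home, and I handed the job in at about 15 s of the 61 s. No verdict was reported.

**What I did:**
- I gripped the crank by its black block at 40 N and lifted it out of the rest.
- The moves can't tilt the tool. I pushed the arm outward and up against its reach limit until it leaned 27.96°, then brought it back to the mill with the lean kept.
- Both cameras put the socket teeth at about -2.5°, so I turned the crank to about 27° to mesh and slid it in along the socket's axis. It went past the 14 mm stop without resistance. At about 0 mm depth it met the rim with roughly 32 N.
- I then eased off, opened the gripper and backed away about 125 mm along the axis.

**Last checks:**
- **Seating:** By arm pose, just before release, the crank was about 0.7 mm off centre and 1.2 mm "below" the rim, with its axis 1° off my estimate of the socket's. After release both views showed the flange on the rim, and the wrist force was about 0.

**Disagreed or not checked:**
- **Camera offset:** The two cameras disagree by about 3 mm in y, so I used a compromise for the mill's position.
- **Side view of the held crank:** It was about 1.5 px off where the arm pose put it.
- **Joint limits:** While tilting, joints 4 and 6 read 0.137 and 1.853, against stated limits of 0.14 and 1.85. That is past them by about 0.003 rad, and it could count as a range violation.
- **Bystanders:** I did not measure the vials, basket or spoon again at the end. The arm stayed clear of them, and the only notable contact force was the seating push.

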